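# True a display-frame corner with a steel square

## Robot

A 6-joint arm with a two-finger parallel gripper is mounted at the origin on the work surface. World frame = base frame: x ahead of the robot, y to its left, z up, the work surface at z = 0. Lengths are in mm, angles in rad, forces in N, time in s.
With the tool pointing down it reaches from about 325 to 900 mm from the base axis. Payload 6.1 kg.
Tool frame: the origin (TCP) lies at the very end of the fingers, on their centre line; the grasp point (between the pads) lies 19 mm behind it (r.hold_point_z is the distance from the TCP to the grasp point, in mm); z points along the fingers, x is the direction in which the jaws open and shut, and the axes are right-handed (so a half turn about z gives the same grasp; the last joint's range is limited). The gripper opens to 87 mm and grips with 3 to 60 N. Pads are 19 mm wide; open, the fingers measure 117 mm over their backs; the gripper's body (75 mm by 190 mm) begins 51 mm behind the grasp point.
Start: joints at [1.038, 0.22, 1.526, -0, 1.395, -0.126], TCP at [247.293, 573.988, 222.538] pointing down, gripper open.
Joint ranges: [-2.98, 2.98], [-0.91, 2.08], [0.09, 2.57], [-1.24, 4.39], [0.2, 2.65], [-2.68, 2.68]. Speed limits (rad/s): [2.57, 2.57, 3.01, 3.14, 3.14, 3.14].

## Interface

Orientations are given as a rotation vector (axis times angle).
In Python, from workcell import r gives the robot as it stands. The module is installed in compiled form; this text tells all that it offers.
- The arm moves only by the tool move_arm, never from a script. Its argument "steps" is one flat list of numbers, 5 for each row, row after row: the shift along the tool's x, y, z in cm, then the turn about the tool's z in degrees, then the opening in per cent of the stroke, from 0 (shut) to 100 (fully open). A call has 1 to 20 rows; each row is the pose to reach, as a shift and turn from the pose measured when the call began, along the tool's axes at that moment; what a row does not reach only later rows make up. A row lasts 1/8 s, in which the tool goes at most 62.5 mm and 10.7 degrees, less where a joint would pass 70% of its speed; a pose out of reach is approached as far as the arm can. A call with a gripper value outside its range is refused whole. The fingers move at their own pace and stop on an object; "force" is the grip in N (left out, the last holds). Time passes only in rows, so rows that repeat a pose let the fingers close. It gives the time, the measured TCP pose, the force and the opening at its end, in the units of the state.
- r.state(): the state, without advancing time (a new reading comes with each control period).
- r.read_camera(name): name is "scene" or "top"; returns the picture (400x640x3 uint8, red, green, blue); there is no depth.
- r.camera_params(name): a dict with "mtx" (3x3 intrinsics, pixels), "k1" (the pictures are not rectified: a ray, as slopes to the right and down, at radius r is drawn at 1 + k1 r^2 times it, then the intrinsics apply), "rvec" (rotation vector, rad) and "tvec" (3), from world to camera coordinates, as OpenCV has them. Camera axes: x right, y down, z forward; pixel columns grow to the right and rows downward; lengths in mm; the calibration is good to about 2 mm. A picture is of the moment at which its call begins. camera_params takes no time and is no camera call.
- r.finish_job(): hands the job in, once; it reports no verdict.
Trained networks look in the newest picture that a camera, given by its name, has taken for a name from the list of things; names that differ only in an ending like _2 or _b are one class to them, and where a whole thing is asked for, a point or a joint stands for the part that bears it (a point fixed in the world has none). Each returns a list of dicts, best first, with "score" (0 to 1); they miss things now and then, are a little off and sometimes report something else, mostly with a low value. They report only what shows in the picture. A call takes as long as a camera call. They do not tell look-alikes from the thing itself.
- r.outline_of(camera, name): "region" (400x640 bool, what is visible of it) and "location" ([column, row] in pixels, amid what is visible of it).
The state is a dict: "time_s": time; "joint_positions": joint angles; "dq": joint speeds; "joint_efforts": joint torques, N m; "position": TCP position; "orientation": TCP orientation; "force": force on the tool from outside, world axes, zero at the start; "moment": the same for the moment, N m; "finger_gap": opening from 0.0 (shut) to 1.0 (fully open).
Only numpy, scipy, OpenCV 4.12 (cv2) and the standard library are available. Lean on these libraries where they do the work, as an engineer would, in place of code of your own. Each camera call takes 0.05 s, during which the arm holds its last target. There are 200 camera calls.

## Task

The corner of this small wooden display frame stands open: push its pinned rail inward until it rests against the steel stop pin, a little past square. Then pick up the steel square with the wooden grip, press it into the inside corner until its two outer edges lie flush along both rails, so that it pushes the pinned rail back out to square, and hold it pressed there for a good half second. Put the square back flat on the middle of the cork mat and let go, leaving the rail square and the tin and the cork block where they are.

Things in the scene. Friction and masses are not known exactly. Their poses are not given: they have to be found in the camera images.
- jig: Fixed plywood board, 12 mm thick, bearing the frame corner; its place and turn vary. Origin on the table under the frame's inside corner, z up. The board spans x -205..+35, y -100..+170 mm; seen from the robot the corner is at its far right. A steel stop pin, 8 mm thick, 22 mm tall above the board, stands at x -160, y +26.5 mm.
- inside_corner (a point): Inside corner of the frame, at the board's top, 12 mm above the table. Axes as jig.
- fixed_rail: Fixed wooden rail, 18 mm thick, 30 mm tall (top 42 mm above the table), 155 mm long. Origin at the inside corner on the board's top; it runs along +y, its inside face is the plane x = 0, looking to -x.
- lap: Fixed lower half of the lap joint under the pinned end of the swinging rail, 14.5 mm tall. Origin at the inside corner on the board's top, axes as the jig; it spans x -22..+18, y -18..0 mm, so its inside face y = 0 is the foot of the swinging rail's inside face when that is square, and stops the square there.
- swing_rail: Wooden rail, 18 mm thick, top 30 mm above the board, 189 mm long, pinned on the lap at the corner, swinging level over the board. Origin on the pin at the board's top (jig x +9, y -9 mm). It runs along its own -x, full height from 40 mm off the pin; inside face y = +9 mm, outside face y = -9 mm. When square its axes are parallel to the jig's.
- rail_end (a point): Centre of the top edge of the swinging rail's free end, 189 mm from the pin, 42 mm above the table.
- hinge (a joint): Angle of the swinging rail, rad: 0 = exactly square, positive = open (free end towards jig -y, corner obtuse), negative = past square (towards jig +y). Stops at -0.12, against the stop pin. Starts at 0.20 to 0.42. Friction of 0.25 N m holds it where it is left: 1 to 2 N at the free end moves it.
- square: Steel L-square lying flat, 0.22 to 0.42 kg. Legs 16 mm wide, 12 mm tall, 110 mm long from the outer corner, joined by a 10 mm tall diagonal brace with an upright dark wooden grip, 14 mm thick, 50 mm long, 10 to 56 mm above the underside. Origin on the underside below the grip (and centre of mass). The grip's length runs along (1, 1): pinch it along (1, -1).
- square_corner (a point): Outer corner of the square on its underside, at x +35, y -35 mm of square, same axes. From here one leg runs along +y (its outer edge goes against the fixed rail), the other along -x (against the swinging rail). Pressed home, this point is on the inside corner and the axes are parallel to the jig's. The very tip is relieved.
- mat: Fixed cork mat, 180 x 180 x 6 mm. Origin at the centre of its underside, on the table; its top is 6 mm above the table.
- tray: Fixed bystander: dark wooden parts tray, 110 x 110 x 30 mm, four compartments. Origin under its centre.
- tin: Bystander: small open steel tin, 64 mm across, 26 mm tall, standing on the board's near left part (around jig x -165, y +125 mm). Origin under its centre. Leave alone.
- sanding_block: Bystander: cork block, 90 x 50 x 28 mm. Origin under its centre. Leave alone.
Not all that is in view belongs to the job. Leave any turquoise look-alike of the square alone.

How it is judged:
By the outcome, as a careful person would: the job done as asked, in the order asked, and still so for the second after the job is handed in, with the robot touching nothing.
It also fails if it takes over 64 s, if anything falls off the work surface, if the arm or the gripper's body presses on something with over 40 N, if the wrist force passes 120 N, or if a joint passes its speed limit or range.

## Working session

There is one attempt and no reset: what is moved stays moved. The work goes in short steps, Python scripts to look and compute and a tool call to move; the robot and the scene stay as the last step left them, time stands still between calls to the robot, and variables do not carry over. Pictures are saved under pics/ and viewed, about 8 in all and at most 12, crops included, and the job is handed in when it is done.

Besides the shell and the picture viewer there is one more tool, called after "Request:" by a JSON object that holds its "api" and its "payload". move_arm: Moves the arm, as the interface text tells. Its arguments: {"type":"object","properties":{"steps":{"type":"array"},"force":{"type":"number"}},"required":["steps"]}

```bash
mkdir -p pics
cat > h.py <<'E'
from workcell import r
import numpy as np, cv2
from scipy.spatial.transform import Rotation as R
def cam(n):
    p=r.camera_params(n); return p,R.from_rotvec(np.ravel(p["rvec"])).as_matrix(),np.ravel(p["tvec"])
def px2w(n,uv,z):
    p,M,t=cam(n); K=np.array(p["mtx"]); uv=np.atleast_2d(uv).astype(float)
    s=np.c_[(uv[:,0]-K[0,2])/K[0,0],(uv[:,1]-K[1,2])/K[1,1]]; d=s.copy()
    for _ in range(20): d=s/(1+p["k1"]*(d**2).sum(1))[:,None]
    ray=np.c_[d,np.ones(len(d))]@M; c=-M.T@t
    return c+ray*((z-c[2])/ray[:,2])[:,None]
def w2px(n,P):
    p,M,t=cam(n); K=np.array(p["mtx"]); q=np.atleast_2d(P)@M.T+t; d=q[:,:2]/q[:,2:]
    d=d*(1+p["k1"]*(d**2).sum(1))[:,None]; return np.c_[d[:,0]*K[0,0]+K[0,2],d[:,1]*K[1,1]+K[1,2]]
def snap(n,f,crop=None,s=1):
    im=r.read_camera(n)[:,:,::-1]
    if crop: a,b,c,d=crop; im=im[b:d,a:c]
    cv2.imwrite("pics/"+f,cv2.resize(np.ascontiguousarray(im),None,fx=s,fy=s,interpolation=cv2.INTER_CUBIC))
E
python3 - <<'E'
from h import *
for n in("top","scene"):
    snap(n,n+"0.png",None,1.25)
    p,M,t=cam(n); print(n,-M.T@t,p["mtx"],p["k1"])
    for k in ("jig","fixed_rail","swing_rail","square","mat","tray","tin","sanding_block"):
        for o in r.outline_of(n,k)[:2]:
            print(k,round(o["score"],2),np.round(o["location"]),o["region"].sum(),np.round(px2w(n,o["location"],12)))
print(r.state())
E
```

```text
top [ 320.2770617    12.27593249 1262.87785781] [[410.08932668   0.         311.59042575]
 [  0.         410.08932668 197.61465686]
 [  0.           0.           1.        ]] -0.09993128020294446
jig 0.72 [356. 192.] 6385 [[ 548. -119.   12.]]
fixed_rail 0.94 [334. 162.] 306 [[648. -56.  12.]]
fixed_rail 0.35 [357. 193.] 6230 [[ 546. -122.   12.]]
swing_rail 0.95 [381. 190.] 424 [[ 552. -198.   12.]]
swing_rail 0.51 [384. 193.] 508 [[ 545. -208.   12.]]
square 0.9 [240. 235.] 464 [[424. 241.  12.]]
square 0.74 [176. 235.] 475 [[429. 442.  12.]]
mat 0.81 [232. 240.] 2811 [[408. 267.  12.]]
mat 0.65 [382. 189.] 492 [[ 557. -199.   12.]]
tray 0.9 [231. 172.] 1337 [[623. 271.  12.]]
tin 0.62 [324. 214.] 330 [[482. -18.  12.]]
sanding_block 0.79 [451. 210.] 535 [[ 485. -413.   12.]]
scene [1010.8908491   712.23888277 1234.96494515] [[404.01323505   0.         320.01143235]
 [  0.         404.01323505 199.57982625]
 [  0.           0.           1.        ]] -0.10372507342059274
jig 0.59 [290. 190.] 3433 [[ 538. -113.   12.]]
fixed_rail 0.61 [274. 207.] 255 [[633. -81.  12.]]
swing_rail 0.5
[... 341 characters left out ...]
.] 266 [[ 469. -415.   12.]]
{'time_s': 0.9, 'joint_positions': array([ 1.03789277e+00,  2.20360390e-01,  1.52649536e+00, -2.92634778e-05,
        1.39471027e+00, -1.26098525e-01]), 'dq': array([-0.00161819, -0.00205248,  0.00066948,  0.00081107,  0.0016202 ,
       -0.00239544]), 'joint_efforts': array([ 2.46796817e-04, -4.94541764e+01, -3.87720251e+01,  6.98835659e-02,
        4.68982640e-02, -3.42871954e-05]), 'position': array([247.30669984, 573.98284949, 222.564662  ]), 'orientation': array([2.62436760e+00, 1.72690771e+00, 5.74920112e-05]), 'force': array([-0.30759362,  0.70209864,  0.26298384]), 'moment': array([ 0.00057236, -0.01585922, -0.0059196 ]), 'finger_gap': 0.9972168934715767}
```

View pics/top0.png

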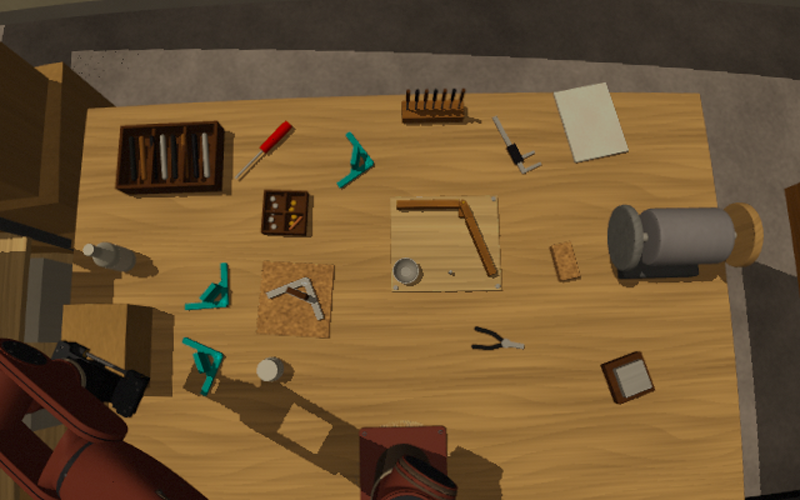

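View pics/scene0.png

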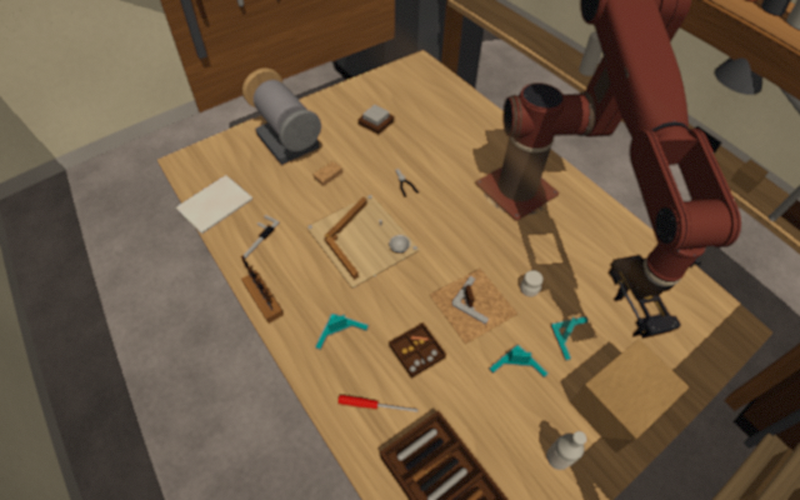

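Run:
```python
from h import *
a=r.read_camera("top"); b=r.read_camera("scene"); np.save("t.npy",a);np.save("s.npy",b)
f=lambda im,x,y,w,h,s:cv2.resize(np.ascontiguousarray(im[y:y+h,x:x+w,::-1]),None,fx=s,fy=s,interpolation=cv2.INTER_CUBIC)
p=f(a,305,150,100,90,4); q=f(a,200,205,70,70,5)
c=np.zeros((360,760,3),np.uint8); c[:360,:400]=p; c[:350,400:750]=q
cv2.imwrite("pics/c1.png",c)
```

```text
(no output)
```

View pics/c1.png

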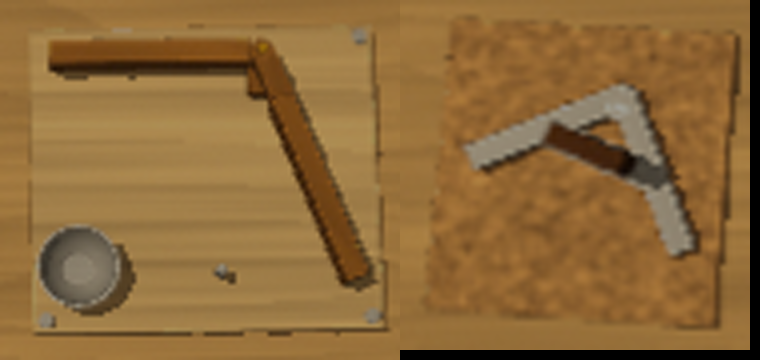

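```bash
cat > fit.py <<'E'
from h import *
from scipy.optimize import minimize
S=8
def box(x0,x1,y0,y1,z0,z1): return np.array([[x,y,z] for x in(x0,x1) for y in(y0,y1) for z in(z0,z1)],float)
def place(P,x,y,a,z=0):
    c,s=np.cos(a),np.sin(a); return np.c_[x+c*P[:,0]-s*P[:,1],y+s*P[:,0]+c*P[:,1],P[:,2]+z]
def render(n,boxes,win):
    x,y,w,h=win; im=np.zeros((h*S,w*S),np.uint8)
    for b in boxes:
        p=((w2px(n,b)-[x,y]+.5)*S).astype(np.float32)
        hull=cv2.convexHull(p); cv2.fillConvexPoly(im,np.round(hull*16).astype(np.int32),255,shift=4)
    return cv2.resize(im,(w,h),interpolation=cv2.INTER_AREA)/255.
def railboxes(q):
    x,y,a,h=q
    f=place(box(0,18,0,155,12,42),x,y,a); o=place(np.array([[9,-9,0.]]),x,y,a)[0]
    s=place(box(-189,-22,-9,9,12+0,42),o[0],o[1],a-0*0+h)
    l=place(box(-22,18,-18,0,12,26.5),x,y,a); s2=place(box(-40,9,-9,9,26.5,42),o[0],o[1],a+h)
    return f,s,l,s2
def sqboxes(q,z):
    x,y,a=q
    return place(box(19,35,-35,75,0,12),x,y,a,z),place(box(-75,35,-35,-19,0,12),x,y,a,z)
def gripbox(q,z):
    x,y,a=q; return place(box(-25,25,-7,7,10,56),x,y,a+np.pi/4,z)
def fitit(n,mask,win,f,q0,ign=None,steps=None):
    x,y,w,h=win; m=mask[y:y+h,x:x+w]
    def cost(q):
        W=1 if ign is None else 1-render(n,ign(q),win)
        return (W*(render(n,f(q),win)-m)**2).sum()
    q=np.array(q0,float); sc=np.array(steps)
    for k in (1,.3,.1):
        sim=np.vstack([q]+[q+k*sc*e for e in np.eye(len(q))])
        r_=minimize(cost,q,method="Nelder-Mead",options=dict(initial_simplex=sim,xatol=.02,fatol=.01,maxiter=300)); q=r_.x
    return q,r_.fun,m.sum()
def chroma(im):
    im=cv2.GaussianBlur(im,(0,0),.01) if 0 else im
    f=im.astype(float); return (f[...,0]-f[...,2])/(f.sum(2)+1), f.sum(2)
E
python3 - <<'E'
from fit import *
a=np.load("t.npy");b=np.load("s.npy")
for im,pts in((a,[(340,163),(340,166),(340,180),(380,195),(340,140),(240,233),(238,241),(225,250),(228,240)]),(b,[(282,214),(278,175),(300,200),(260,193),(372,238),(377,248),(375,235)])):
    c,s=chroma(im)
    for u,v in pts: print((u,v),im[v,u],round(c[v,u],3),end=' | ')
    print()
E
```

```text
(340, 163) [121  73  25] 0.436 | (340, 166) [45 24  8] 0.474 | (340, 180) [172 138  80] 0.235 | (380, 195) [62 37  7] 0.514 | (340, 140) [162 121  64] 0.282 | (240, 233) [56 45 34] 0.162 | (238, 241) [136  92  44] 0.337 | (225, 250) [126  85  42] 0.331 | (228, 240) [148 102  48] 0.334 | 
(282, 214) [135  88  46] 0.33 | (278, 175) [98 62 32] 0.342 | (300, 200) [177 147 101] 0.178 | (260, 193) [123  93  58] 0.236 | (372, 238) [55 48 41] 0.097 | (377, 248) [150 144 131] 0.045 | (375, 235) [63 37 20] 0.355 |
```

```bash
cat > m1.py <<'E'
from fit import *
a=np.load("t.npy");b=np.load("s.npy")
def win(n,P,m=5):
    p=w2px(n,P); l=np.floor(p.min(0)-m).astype(int); h=np.ceil(p.max(0)+m).astype(int); return (*l,*(h-l))
o=px2w("top",[(367.5,167.5)],42)[0]; print("o",o)
q0=[o[0],o[1],0.0,0.35]; q0s=[]
viz=[]
for n,im,lo,hi in(("top",a,.27,.43),("scene",b,.22,.33)):
    c,s=chroma(im); m=np.clip((c-lo)/(hi-lo),0,1)
    bd=render(n,[place(box(-203,33,-98,168,12,12),q0[0],q0[1],q0[2])],(0,0,640,400))
    rail=render(n,railboxes(q0),(0,0,640,400)); near=cv2.dilate(rail,np.ones((9,9)))>0
    m=m*near
    w=win(n,np.vstack(railboxes(q0)))
    q,f,t=fitit(n,m,w,railboxes,q0,steps=[8,8,.05,.08]); print(n,np.round(q,4),f,t)
    q0=list(q)
    R_=render(n,railboxes(q),w); x,y,W,H=w
    viz.append(cv2.resize(np.uint8(255*np.dstack([m[y:y+H,x:x+W],R_,R_])),(380,380),interpolation=0))
sq=[(240,233)]
o=px2w("top",[(240,233)],30)[0]; print(o)
# corner far-right of the square in top view; corner dir
cpt=px2w("top",[(200+625/5-.0-80,205+88/5)],18)[0]; d=cpt-o; ang=np.arctan2(d[1],d[0])+np.pi/4; print("d",d,ang)
qs=[cpt[0]-35*np.cos(ang)-35*np.sin(ang),cpt[1]-35*np.sin(ang)+35*np.cos(ang),ang]
for n,im in(("top",a),("scene",b)):
    c,s=chroma(im); lo,hi=(.10,.30) if n=="top" else (.05,.22)
    m=np.clip((hi-c)/(hi-lo),0,1)
    br=lambda q:[place(box(-1,1,-30,30,0,10),q[0],q[1],q[2]-np.pi/4+np.pi/2,6)]
    near=cv2.dilate(render(n,sqboxes(qs,6),(0,0,640,400)),np.ones((11,11)))>0
    m=m*near
    w=win(n,np.vstack(sqboxes(qs,6)))
    ign=lambda q:[gripbox(q,6),place(box(-42,42,-9,9,0,10),q[0],q[1],q[2]+np.pi/4,6)]
    q,f,t=fitit(n,m,w,lambda q:sqboxes(q,6),qs,ign,[8,8,.1]); print(n,np.round(q,4),f,t); qs=list(q)
    R_=render(n,sqboxes(q,6),w); x,y,W,H=w
    viz.append(cv2.resize(np.uint8(255*np.dstack([m[y:y+H,x:x+W],R_,R_])),(380,380),interpolation=0))
for n in("top","scene"):
    r.read_camera(n); o=r.outline_of(n,"mat")[0]["region"]; t=r.outline_of(n,"tin")
    def mb(q): return [place(box(-90,90,-90,90,0,6),*q)]
    w=win(n,mb([415,262,0])[0],12)
    print("mat",n,fitit(n,cv2.morphologyEx(o.astype(np.uint8),cv2.MORPH_CLOSE,np.ones((25,25))).astype(float),w,mb,[410,265,-.05],None,[8,8,.05]))
cv2.imwrite("pics/v1.png",np.vstack([np.hstack(viz[:2]),np.hstack(viz[2:])])[:, :])
E
python3 m1.py; python3 -c "
import cv2;i=cv2.imread('pics/v1.png');cv2.imwrite('pics/v1.png',cv2.resize(i,(600,600)))"
```

```text
o [ 618.80805865 -154.70287442   42.        ]
top [ 6.282508e+02 -1.547920e+02 -8.100000e-03  3.569000e-01] 31.28613152163674 855.6357041711459
scene [ 6.239556e+02 -1.514537e+02 -3.370000e-02  4.211000e-01] 129.43909760007654 430.39941035912113
[428.40613564 237.49217358  30.        ]
d [ 32.617791   -13.10427371 -12.        ] 0.4033820657560796Traceback (most recent call last):
  File "m1.py", line 31, in <module>
    q,f,t=fitit(n,m,w,lambda q:sqboxes(q,6),qs,ign,[8,8,.1]); print(n,np.round(q,4),f,t); qs=list(q)
          ~~~~~^^^^^^^^^^^^^^^^^^^^^^^^^^^^^^^^^^^^^^^^^^^^^
  File "fit.py", line 32, in fitit
    r_=minimize(cost,q,method="Nelder-Mead",options=dict(initial_simplex=sim,xatol=.02,fatol=.01,maxiter=300)); q=r_.x
    res = _minimize_neldermead(fun, x0, args, callback, bounds=bounds,
                               **options)
    fsim[k] = func(sim[k])
              ~~~~^^^^^^^^
    fx = function(np.copy(x), *(wrapper_args + args))
  File "fit.py", line 28, in cost
    return (W*(render(n,f(q),win)-m)**2).sum()
               ~~~~~~^^^^^^^^^^^^
  File "fit.py", line 10, in render
    p=((w2px(n,b)-[x,y]+.5)*S).astype(np.float32)
        ~~~~^^^^^
  File "h.py", line 13, in w2px
    p,M,t=cam(n); K=np.array(p["mtx"]); q=np.atleast_2d(P)@M.T+t; d=q[:,:2]/q[:,2:]
          ~~~^^^
  File "h.py", line 5, in cam
    p=r.camera_params(n); return p,R.from_rotvec(np.ravel(p["rvec"])).as_matrix(),np.ravel(p["tvec"])
ValueError: time passes only in moves, steps and waits
[ WARN:0@0.031] global loadsave.cpp:275 findDecoder imread_('pics/v1.png'): can't open/read file: check file path/integrity
Traceback (most recent call last):
cv2.error: OpenCV(4.12.0) /io/opencv/modules/imgproc/src/resize.cpp:4208: error: (-215:Assertion failed) !ssize.empty() in function 'resize'
```

```bash
python3 - <<'E'
s=open("h.py").read()
s=s.replace("def cam(n):","from functools import lru_cache\n@lru_cache\ndef cam(n):")
open("h.py","w").write(s)
m=open("m1.py").read().replace('("scene",b,.22,.33)','("scene",b,.25,.31)'); open("m1.py","w").write(m)
E
python3 m1.py; python3 -c "
import cv2;i=cv2.imread('pics/v1.png');cv2.imwrite('pics/v1.png',cv2.resize(i,(600,600)))"
```

```text
o [ 618.80805865 -154.70287442   42.        ]
top [ 6.282508e+02 -1.547920e+02 -8.100000e-03  3.569000e-01] 31.28613152163674 855.6357041711459
scene [ 6.224628e+02 -1.543847e+02 -4.990000e-02  4.298000e-01] 155.0172336264161 418.64933990877034
[428.40613564 237.49217358  30.        ]
d [ 32.617791   -13.10427371 -12.        ] 0.4033820657560796
top [4.230515e+02 2.433119e+02 3.576000e-01] 8.031416910421976 400.8863645044912
scene [4.199563e+02 2.427793e+02 3.587000e-01] 7.247951070234725 290.13693060083034
mat top (array([ 4.12938659e+02,  2.55815982e+02, -8.08038162e-02]), np.float64(59.3440676662822), np.float64(3342.0))
mat scene (array([ 4.12144870e+02,  2.56081709e+02, -8.00019103e-02]), np.float64(22.500299884659746), np.float64(2330.0))
```

View pics/v1.png

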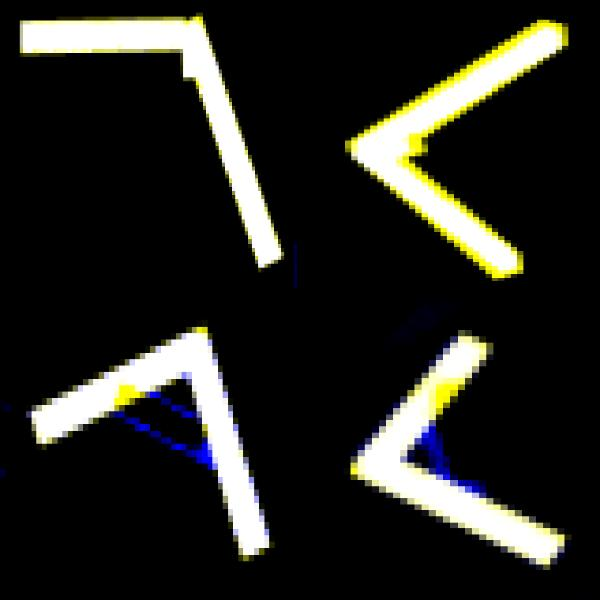

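```bash
cat >> h.py <<'E'
def plan(*T):
    """T: (x,y,z,yaw_deg or None)"""
    s=r.state(); M=R.from_rotvec(s["orientation"]).as_matrix(); cy=np.degrees(np.arctan2(M[1,0],M[0,0]))
    print("t",round(s["time_s"],2),"pos",np.round(s["position"],1),"yaw",round(cy,2),"F",np.round(s["force"],1),"M",np.round(s["moment"],2),"gap",round(s["finger_gap"],3),"zaxis",np.round(M[:,2],3))
    for t in T:
        d=M.T@(np.array(t[:3])-s["position"])/10; turn=0 if t[3] is None else -((t[3]-cy+180)%360-180)
        print(t,"->",np.round(d,2),round(turn,2))
E
python3 - <<'E'
from h import *
plan((482,-262,150,0),(482,-262,20,0))
E
sed -i 's/("scene",b,.25,.31)/("scene",b,.19,.27)/' m1.py; python3 m1.py | head -4
```

```text
t 1.3 pos [247.3 574.  222.5] yaw 66.7 F [-0.6 -0.8  0.1] M [-0.1  -0.    0.01] gap 1.002 zaxis [-0. -0. -1.]
(482, -262, 150, 0) -> [-67.49  54.63   7.25] 66.7
(482, -262, 20, 0) -> [-67.49  54.63  20.25] 66.7
o [ 618.80805865 -154.70287442   42.        ]
top [ 6.282508e+02 -1.547920e+02 -8.100000e-03  3.569000e-01] 31.28613152163674 855.6357041711459
scene [ 6.244266e+02 -1.549459e+02 -2.460000e-02  3.868000e-01] 53.67807439114875 606.3143068687293
[428.40613564 237.49217358  30.        ]
```

Request:
{"api": "move_arm", "payload": {"steps": [-67.5,54.6,3,66.7,0,-67.5,54.6,3,66.7,0,-67.5,54.6,3,66.7,0,-67.5,54.6,3,66.7,0,-67.5,54.6,3,66.7,0,-67.5,54.6,3,66.7,0,-67.5,54.6,3,66.7,0,-67.5,54.6,3,66.7,0,-67.5,54.6,3,66.7,0,-67.5,54.6,3,66.7,0,-67.5,54.6,3,66.7,0,-67.5,54.6,3,66.7,0,-67.5,54.6,3,66.7,0,-67.5,54.6,3,66.7,0,-67.5,54.6,3,66.7,0,-67.5,54.6,3,66.7,0,-67.5,54.6,12,66.7,0,-67.5,54.6,17,66.7,0,-67.5,54.6,20.2,66.7,0,-67.5,54.6,20.2,66.7,0]}}

```text
time_s: 4.1
position: [478.4, -258.0, 17.1]
orientation: [-3.136, -0.003, 0.011]
force: [-1.2, -0.3, -0.7]
finger_gap: 0.008
```

Run:
```python
from h import *
plan((482,-262,22,0),(480,-230,22,0),(475,-180,22,0),(473,-165,22,0))
```

```text
t 4.1 pos [ 478.4 -258.    17.1] yaw 0.09 F [-1.2 -0.3 -0.7] M [-0.09  0.05 -0.  ] gap 0.008 zaxis [-0.007  0.005 -1.   ]
(482, -262, 22, 0) -> [ 0.35  0.4  -0.5 ] 0.09
(480, -230, 22, 0) -> [ 0.16 -2.8  -0.48] 0.09
(475, -180, 22, 0) -> [-0.33 -7.8  -0.45] 0.09
(473, -165, 22, 0) -> [-0.53 -9.3  -0.44] 0.09
```

Request:
{"api": "move_arm", "payload": {"steps": [0.3,-1,-0.5,0,0,0.2,-2,-0.5,0,0,0.1,-3,-0.5,0,0,0,-4,-0.5,0,0,-0.1,-5,-0.5,0,0,-0.2,-5.8,-0.5,0,0,-0.3,-6.6,-0.5,0,0,-0.3,-7.4,-0.5,0,0,-0.4,-8.2,-0.5,0,0,-0.5,-8.6,-0.5,0,0,-0.5,-9,-0.5,0,0,-0.5,-9,-0.5,0,0]}}

```text
time_s: 5.6
position: [473.2, -167.6, 22.5]
orientation: [-3.136, -0.003, 0.012]
force: [0.2, 1.0, 0.5]
finger_gap: 0.006
```

Run:
```python
from h import *
plan((473,-160,22,0))
```

```text
t 5.6 pos [ 473.2 -167.6   22.5] yaw 0.11 F [0.2 1.  0.5] M [-0.05  0.03 -0.02] gap 0.006 zaxis [-0.007  0.006 -1.   ]
(473, -160, 22, 0) -> [-0.01 -0.76  0.06] 0.11
```

Request:
{"api": "move_arm", "payload": {"steps": [0,-0.2,0,0,0,0,-0.4,0,0,0,0,-0.6,0,0,0,0,-0.6,0,0,0]}}

```text
time_s: 6.1
position: [473.3, -162.8, 22.7]
orientation: [-3.138, -0.003, 0.011]
force: [0.4, -6.6, -2.0]
finger_gap: 0.008
```

Request:
{"api": "move_arm", "payload": {"steps": [0,-0.2,0,0,0,0,-0.3,0,0,0,0,-0.3,0,0,0]}}

```text
time_s: 6.48
position: [473.3, -162.6, 22.8]
orientation: [3.14, 0.004, -0.01]
force: [-0.6, -13.1, -4.7]
finger_gap: 0.007
```

Run:
```python
from h import *
plan((473,-185,22,0),(473,-185,150,0),(421.5,243,150,-24.5))
```

```text
t 6.47 pos [ 473.3 -162.6   22.8] yaw 0.15 F [ -0.6 -13.1  -4.7] M [-2.35  0.12 -0.1 ] gap 0.007 zaxis [-0.006 -0.001 -1.   ]
(473, -185, 22, 0) -> [-0.04  2.24  0.08] 0.15
(473, -185, 150, 0) -> [ -0.12   2.26 -12.72] 0.15
(421.5, 243, 150, -24.5) -> [ -5.16 -40.56 -12.74] 24.65
```

Request:
{"api": "move_arm", "payload": {"steps": [0,2.2,0,0,0,0,2.2,-6,0,20,-0.1,2,-12,0,60,-5.2,-40.6,-12.7,24.6,60,-5.2,-40.6,-12.7,24.6,60,-5.2,-40.6,-12.7,24.6,60,-5.2,-40.6,-12.7,24.6,60,-5.2,-40.6,-12.7,24.6,60,-5.2,-40.6,-12.7,24.6,60,-5.2,-40.6,-12.7,24.6,60,-5.2,-40.6,-12.7,24.6,60,-5.2,-40.6,-12.7,24.6,60,-5.2,-40.6,-12.7,24.6,60,-5.2,-40.6,-12.7,24.6,60,-5.2,-40.6,-12.7,24.6,60]}}

```text
time_s: 8.35
position: [421.6, 242.6, 149.7]
orientation: [3.067, -0.668, -0.009]
force: [0.2, 0.4, 0.1]
finger_gap: 0.604
```

Run:
```python
from fit import *
plan((421.5,243,80,-24.5),(421.5,243,25,-24.5))
# hinge refit + view
im=r.read_camera("top"); np.save("t2.npy",im)
c,s=chroma(im); m=np.clip((c-.27)/.16,0,1)
q0=[628.25,-154.8,-.008,-.12]
near=cv2.dilate(render("top",railboxes(q0),(0,0,640,400)),np.ones((9,9)))>0
print(fitit("top",m*near,(305,150,95,90),railboxes,q0,steps=[3,3,.02,.05]))
a=im[150:240,305:405,::-1]; b=im[190:290,190:290,::-1]
cv2.imwrite("pics/c2.png",np.hstack([cv2.resize(a,(400,360),interpolation=2),cv2.resize(b,(360,360),interpolation=2)]))
```

```text
t 8.35 pos [421.6 242.6 149.7] yaw -24.56 F [0.2 0.4 0.1] M [-0.11  0.1   0.03] gap 0.604 zaxis [-0.006 -0.001 -1.   ]
(421.5, 243, 80, -24.5) -> [ 0.01 -0.06  6.97] -0.06
(421.5, 243, 25, -24.5) -> [ 0.04 -0.08 12.47] -0.06
(array([ 6.28049809e+02, -1.54687344e+02, -9.89786865e-03, -1.21777941e-01]), np.float64(36.53585363782771), np.float64(770.8216606013575))
```

View pics/c2.png

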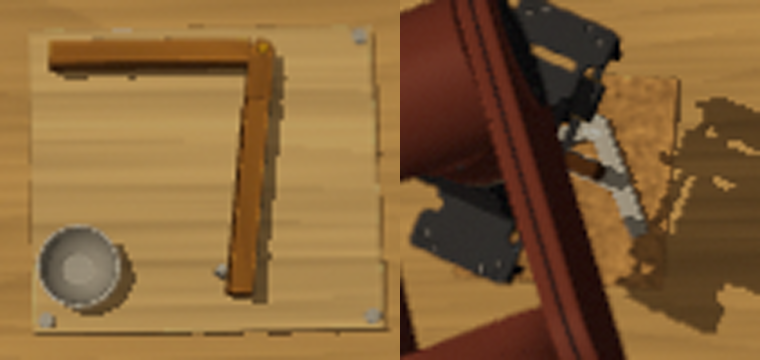

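Request:
{"api": "move_arm", "payload": {"steps": [0,0,5,0,60,0,-0.1,9,0,60,0,-0.1,12.4,0,60,0,-0.1,12.4,0,60,0,-0.1,12.4,0,0,0,-0.1,12.4,0,0,0,-0.1,12.4,0,0,0,-0.1,12.4,0,0,0,-0.1,12.4,0,0], "force": 40}}

```text
time_s: 9.52
position: [421.8, 243.6, 26.3]
orientation: [3.068, -0.667, -0.007]
force: [0.1, -1.0, 2.1]
finger_gap: 0.157
```

Run:
```python
from h import *
plan((421.5,243,110,-24.6),(580,-97,110,-45.6),(580,-97,34,-45.6))
```

```text
t 9.53 pos [421.8 243.6  26.3] yaw -24.54 F [ 0.1 -1.   2.1] M [-0.3  -0.15 -0.  ] gap 0.157 zaxis [-0.005 -0.001 -1.   ]
(421.5, 243, 110, -24.6) -> [-0.03  0.09 -8.37] 0.06
(580, -97, 110, -45.6) -> [28.5  24.44 -8.42] 21.06
(580, -97, 34, -45.6) -> [28.54 24.41 -0.82] 21.06
```

Request:
{"api": "move_arm", "payload": {"steps": [0,0,-4,0,0,0,0,-8.4,0,0,5,4,-8.4,5,0,9,7.5,-8.4,9,0,13,11,-8.4,13,0,17,14.5,-8.4,17,0,21,18,-8.4,21,0,25,21.4,-8.4,21.1,0,28.5,24.4,-8.4,21.1,0,28.5,24.4,-8.4,21.1,0,28.5,24.4,-8.4,21.1,0]}}

```text
time_s: 10.9
position: [578.9, -96.2, 108.6]
orientation: [2.893, -1.218, -0.011]
force: [-0.5, -0.2, -3.7]
finger_gap: 0.158
```

Run:
```python
from fit import *
plan((580,-97,60,-45.6),(580,-97,34,-45.6))
V=[]
for n in("top","scene"):
    im=r.read_camera(n); np.save(n+"3.npy",im); im=im[:,:,::-1].copy()
    u,v=w2px(n,[[570,-100,60]])[0].astype(int)
    V.append(cv2.resize(np.ascontiguousarray(im[v-45:v+45,u-48:u+48]),None,fx=4,fy=4,interpolation=2))
cv2.imwrite("pics/c3.png",np.hstack(V))
```

```text
t 10.9 pos [578.9 -96.2 108.6] yaw -45.67 F [-0.5 -0.2 -3.7] M [-0.09  0.11 -0.  ] gap 0.158 zaxis [-0.008  0.    -1.   ]
(580, -97, 60, -45.6) -> [ 0.16 -0.05  4.86] -0.07
(580, -97, 34, -45.6) -> [ 0.17 -0.06  7.46] -0.07
```

View pics/c3.png

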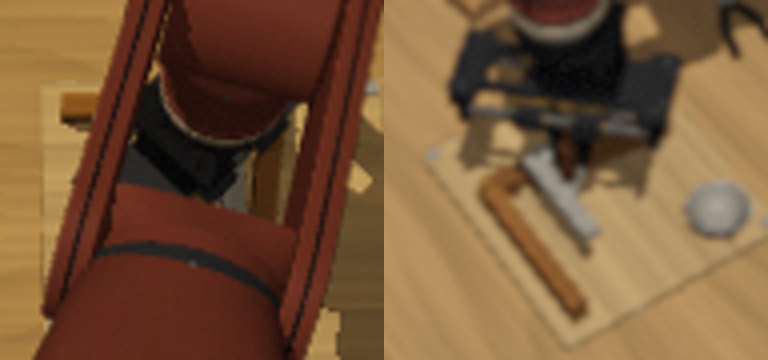

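Request:
{"api": "move_arm", "payload": {"steps": [0.2,0,3,0,0,0.2,0,6,0,0,0.2,-0.1,7.4,0,0,0.2,-0.1,7.6,0,0,0.2,-0.1,7.6,0,0]}}

```text
time_s: 11.62
position: [581.3, -95.9, 33.7]
orientation: [2.894, -1.215, -0.008]
force: [-0.2, 0.4, -3.8]
finger_gap: 0.162
```

Run:
```python
from h import *
plan((592,-119,32,-45.6),(587,-119,32,-45.6))
```

```text
t 11.62 pos [581.3 -95.9  33.7] yaw -45.55 F [-0.2  0.4 -3.8] M [-0.11  0.14 -0.01] gap 0.162 zaxis [-0.006 -0.    -1.   ]
(592, -119, 32, -45.6) -> [2.4  0.85 0.17] 0.05
(587, -119, 32, -45.6) -> [2.05 1.2  0.17] 0.05
```

Request:
{"api": "move_arm", "payload": {"steps": [0.3,0.3,0,0,0,0.6,0.6,0,0,0,0.9,0.9,0.05,0,0,1.1,1.1,0.05,0,0,1.3,1.3,0.05,0,0,1.4,1.4,0.05,0,0,1.4,1.4,0.05,0,0]}}

```text
time_s: 12.5
position: [580.9, -115.8, 33.0]
orientation: [2.894, -1.215, -0.009]
force: [-1.0, 1.2, -3.9]
finger_gap: 0.16
```

Run:
```python
from h import *
plan()
```

```text
t 12.5 pos [ 580.9 -115.8   33. ] yaw -45.55 F [-1.   1.2 -3.9] M [ 0.15  0.27 -0.12] gap 0.16 zaxis [-0.006 -0.    -1.   ]
```

Request:
{"api": "move_arm", "payload": {"steps": [0.2,-0.2,0,0,0,0.4,-0.4,0,0,0,0.55,-0.55,0,0,0,0.65,-0.65,0,0,0,0.7,-0.7,0,0,0,0.7,-0.7,0,0,0]}}

```text
time_s: 13.25
position: [591.0, -116.0, 33.1]
orientation: [2.894, -1.215, -0.008]
force: [0.6, 0.4, -3.3]
finger_gap: 0.161
```

Run:
```python
from h import *
plan()
```

```text
t 13.25 pos [ 591.  -116.    33.1] yaw -45.55 F [ 0.6  0.4 -3.3] M [ 0.07  0.06 -0.03] gap 0.161 zaxis [-0.006 -0.001 -1.   ]
```

Request:
{"api": "move_arm", "payload": {"steps": [0.05,-0.05,0,0,0,0.1,-0.1,0,0,0,0.15,-0.15,0,0,0,0.18,-0.18,0,0,0,0.18,-0.18,0,0,0]}}

```text
time_s: 13.88
position: [593.1, -116.0, 32.9]
orientation: [2.894, -1.215, -0.009]
force: [-1.9, 0.3, -2.8]
finger_gap: 0.16
```

Run:
```python
from h import *
plan()
```

```text
t 13.88 pos [ 593.1 -116.    32.9] yaw -45.54 F [-1.9  0.3 -2.8] M [-0.1   0.48 -0.09] gap 0.16 zaxis [-0.007 -0.001 -1.   ]
```

Request:
{"api": "move_arm", "payload": {"steps": [0.07,0.07,0,0,0,0.14,0.14,0,0,0,0.21,0.21,0,0,0,0.25,0.25,0,0,0,0.25,0.25,0,0,0]}}

```text
time_s: 14.5
position: [592.9, -119.1, 32.8]
orientation: [2.894, -1.215, -0.01]
force: [-2.0, 4.2, -2.2]
finger_gap: 0.159
```

Run:
```python
from h import *
plan()
```

```text
t 14.5 pos [ 592.9 -119.1   32.8] yaw -45.55 F [-2.   4.2 -2.2] M [ 0.75  0.46 -0.06] gap 0.159 zaxis [-0.007  0.    -1.   ]
```

Request:
{"api": "move_arm", "payload": {"steps": [0.1,0,0,0,0,0.2,0,0,0,0,0.3,0,0.05,0,0,0.3,0,0.05,0,0,0.3,0,0.05,0,0]}}

```text
time_s: 15.12
position: [593.2, -119.3, 32.3]
orientation: [2.896, -1.215, -0.019]
force: [-8.6, 9.6, 5.7]
finger_gap: 0.158
```

Run:
```python
from h import *
plan()
```

```text
t 15.12 pos [ 593.2 -119.3   32.3] yaw -45.51 F [-8.6  9.6  5.7] M [ 1.63  1.64 -0.1 ] gap 0.158 zaxis [-0.012  0.003 -1.   ]
```

Request:
{"api": "move_arm", "payload": {"steps": [0.25,0,0,0.3,0,0.25,0,0,0.6,0,0.25,0,0,0.6,0,0.25,0,0,0.6,0]}}

```text
time_s: 15.62
position: [593.2, -119.2, 32.4]
orientation: [2.891, -1.228, -0.026]
force: [-8.2, 9.0, 6.1]
finger_gap: 0.156
```

Run:
```python
from h import *
plan()
```

```text
t 15.62 pos [ 593.2 -119.2   32.4] yaw -46.04 F [-8.2  9.   6.1] M [1.47 1.54 0.24] gap 0.156 zaxis [-0.016  0.006 -1.   ]
```

Request:
{"api": "move_arm", "payload": {"steps": [0.25,0,0,0.3,0,0.25,0,0,0.6,0,0.25,0,0,0.6,0,0.25,0,0,0.6,0]}}

```text
time_s: 16.12
position: [593.2, -119.2, 32.6]
orientation: [2.886, -1.24, -0.034]
force: [-9.3, 10.4, 6.1]
finger_gap: 0.159
```

Run:
```python
from h import *
plan()
```

```text
t 16.12 pos [ 593.2 -119.2   32.6] yaw -46.52 F [-9.3 10.4  6.1] M [1.42 1.46 0.53] gap 0.159 zaxis [-0.02   0.008 -1.   ]
```

Request:
{"api": "move_arm", "payload": {"steps": [0.3,0,0,-0.4,0,0.4,0,0,-0.4,0,0.5,0,0,-0.4,0,0.5,0,0,-0.4,0,0.5,0,0,-0.4,0,0.5,0,0,-0.4,0,0.5,0,0,-0.4,0,0.5,0,0,-0.4,0]}}

```text
time_s: 17.12
position: [593.3, -119.3, 32.7]
orientation: [-2.89, 1.227, 0.049]
force: [-15.3, 15.9, 14.3]
finger_gap: 0.156
```

Run:
```python
from fit import *
plan()
im=r.read_camera("scene"); u,v=w2px("scene",[[570,-100,30]])[0].astype(int)
cv2.imwrite("pics/c4.png",cv2.resize(np.ascontiguousarray(im[v-40:v+45,u-55:u+55,::-1]),None,fx=7,fy=7,interpolation=2)[:595])
```

```text
t 17.12 pos [ 593.3 -119.3   32.7] yaw -46.02 F [-15.3  15.9  14.3] M [2.22 2.56 0.23] gap 0.156 zaxis [-0.028  0.013 -1.   ]
```

View pics/c4.png

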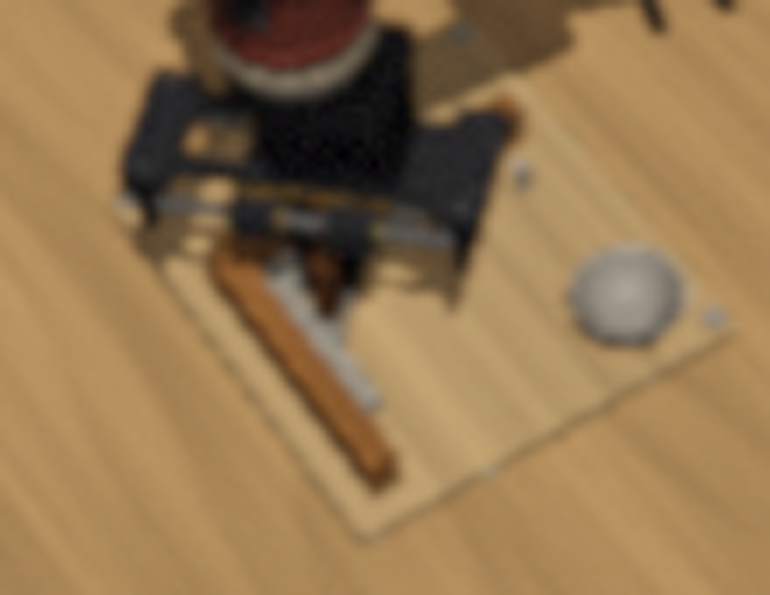

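Request:
{"api": "move_arm", "payload": {"steps": [0,0,-0.05,0,0,0,0,-0.05,0,0,0,0,-0.05,0,25,0,0,-0.05,0,25,0,0,-0.05,0,25,0,0,-0.05,0,25]}}

```text
time_s: 17.92
position: [593.7, -119.7, 33.6]
orientation: [-2.89, 1.228, 0.047]
force: [0.6, 0.4, 0.1]
finger_gap: 0.248
```

Run:
```python
from h import *
plan()
```

```text
t 17.93 pos [ 593.7 -119.7   33.6] yaw -46.04 F [0.6 0.4 0.1] M [-0.09  0.08  0.01] gap 0.248 zaxis [-0.027  0.013 -1.   ]
```

Request:
{"api": "move_arm", "payload": {"steps": [0,0,0.2,0,25,0,0,0.2,0,25,0,0,0.2,0,0,0,0,0.2,0,0,0,0,0.2,0,0,0.1,0,0.3,0,0,0.25,0,0.4,0,0,0.35,0,0.4,0,0,0.35,0,0.4,0,0,0.35,0,0.4,0,0,0.35,0,0.4,0,0,0.35,0,0.4,0,0,0.35,0,0.4,0,0,0.35,0,0.4,0,0], "force": 12}}

```text
time_s: 19.68
position: [593.0, -118.9, 30.6]
orientation: [-2.889, 1.226, 0.061]
force: [-16.2, 13.3, 20.7]
finger_gap: 0.161
```

Run:
```python
from h import *
plan()
```

```text
t 19.68 pos [ 593.  -118.9   30.6] yaw -45.99 F [-16.2  13.3  20.7] M [1.91 2.75 0.06] gap 0.161 zaxis [-0.035  0.018 -0.999]
```

Request:
{"api": "move_arm", "payload": {"steps": [0,0,-0.1,0,0,0,0,-0.1,0,0,0,0,-0.1,0,0,-0.3,0,-0.1,0,0,-0.6,0,-0.1,0,0,-1,0,-0.2,0,0,-1,0,-0.4,0,0], "force": 40}}

```text
time_s: 20.55
position: [584.9, -111.1, 34.0]
orientation: [-2.889, 1.225, 0.065]
force: [-0.3, 0.6, -3.3]
finger_gap: 0.162
```

Run:
```python
from h import *
plan((583,-109,110,-46),(412.5,256.5,110,-46),(412.5,256.5,28,-46))
```

```text
t 20.55 pos [ 584.9 -111.1   34. ] yaw -45.98 F [-0.3  0.6 -3.3] M [-0.09  0.11  0.  ] gap 0.162 zaxis [-0.037  0.019 -0.999]
(583, -109, 110, -46) -> [-0.58  0.09 -7.58] 0.02
(412.5, 256.5, 110, -46) -> [-38.68 -13.07  -6.26] 0.02
(412.5, 256.5, 28, -46) -> [-38.36 -13.18   1.93] 0.02
```

Request:
{"api": "move_arm", "payload": {"steps": [-0.3,0,-4,0,0,-0.6,0.1,-7.6,0,0,-5,-1.4,-7.5,0,0,-10,-3.1,-7.3,0,0,-15,-4.9,-7.2,0,0,-20,-6.6,-7,0,0,-25,-8.3,-6.8,0,0,-30,-10.1,-6.6,0,0,-35,-11.8,-6.4,0,0,-38.7,-13.1,-6.3,0,0,-38.7,-13.1,-6.3,0,0,-38.7,-13.1,-6.3,0,0]}}

```text
time_s: 22.05
position: [412.6, 256.5, 110.3]
orientation: [-2.89, 1.224, 0.065]
force: [0.1, -1.0, -3.6]
finger_gap: 0.159
```

Run:
```python
from fit import *
plan((412.5,256.5,35,-46),(412.5,256.5,26,-46))
im=r.read_camera("top"); np.save("t4.npy",im)
c,s=chroma(im); m=np.clip((c-.27)/.16,0,1)
q0=[628.1,-154.7,-.01,0]
near=cv2.dilate(render("top",railboxes(q0),(0,0,640,400)),np.ones((9,9)))>0
print(fitit("top",m*near,(305,150,95,90),railboxes,q0,steps=[3,3,.02,.05]))
a=im[150:240,305:405,::-1]; i2=r.read_camera("scene"); u,v=w2px("scene",[[412,256,40]])[0].astype(int); b=i2[v-50:v+50,u-50:u+50,::-1]
cv2.imwrite("pics/c5.png",np.hstack([cv2.resize(a,(400,360),interpolation=2),cv2.resize(b,(360,360),interpolation=2)]))
```

```text
t 22.05 pos [412.6 256.5 110.3] yaw -45.94 F [ 0.1 -1.  -3.6] M [-0.1   0.1  -0.02] gap 0.159 zaxis [-0.037  0.018 -0.999]
(412.5, 256.5, 35, -46) -> [ 0.29 -0.1   7.52] 0.06
(412.5, 256.5, 26, -46) -> [ 0.33 -0.11  8.42] 0.06
(array([ 6.28081676e+02, -1.54613950e+02, -1.17722747e-02,  2.15709830e-03]), np.float64(36.853116960214), np.float64(789.8837093617758))
```

View pics/c5.png

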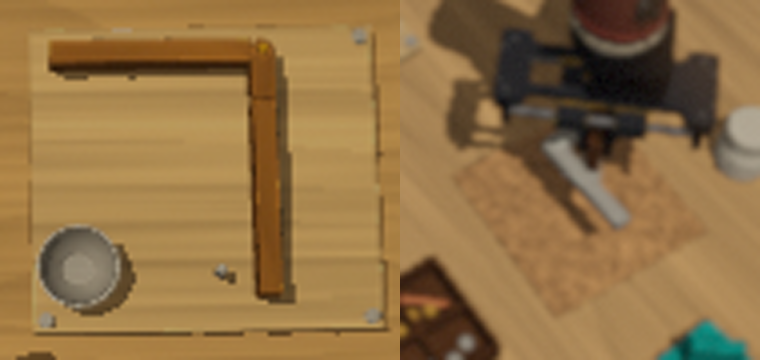

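Request:
{"api": "move_arm", "payload": {"steps": [0.1,0,4,0,0,0.3,-0.1,7,0,0,0.3,-0.1,7.8,0,0,0.3,-0.1,8.1,0,0,0.3,-0.1,8.4,0,0,0.3,-0.1,8.4,0,0]}}

```text
time_s: 22.9
position: [413.4, 256.3, 27.1]
orientation: [-2.888, 1.227, 0.063]
force: [-0.5, 0.3, -3.5]
finger_gap: 0.159
```

Run:
```python
from h import *
plan()
```

```text
t 22.9 pos [413.4 256.3  27.1] yaw -46.05 F [-0.5  0.3 -3.5] M [-0.12  0.04  0.04] gap 0.159 zaxis [-0.036  0.019 -0.999]
```

Not touching yet; a little lower, then open.

Request:
{"api": "move_arm", "payload": {"steps": [0,0,0.15,0,0,0,0,0.3,0,0,0,0,0.3,0,0]}}

```text
time_s: 23.28
position: [414.0, 256.9, 25.8]
orientation: [-2.887, 1.226, 0.062]
force: [-4.4, 0.4, 8.8]
finger_gap: 0.154
```

Request:
{"api": "move_arm", "payload": {"steps": [0,0,0,0,0,0,0,0,0,30,0,0,0,0,45,0,0,0,0,45,0,0,-4,0,45,0,0,-8,0,45,0,0,-12,0,45,-3,-5,-16,0,45,-8,-15,-16,0,45,-10,-20,-16,0,45,-10,-20,-16,0,45,-10,-20,-16,0,45]}}

```text
time_s: 24.78
position: [494.0, 467.0, 185.5]
orientation: [-2.889, 1.223, 0.064]
force: [-0.5, 0.2, -0.1]
finger_gap: 0.448
```

Run:
```python
from fit import *
plan()
V=[]
for n,lo,hi in(("top",.10,.30),("scene",.05,.22)):
    im=r.read_camera(n)
    c,s=chroma(im); m=np.clip((hi-c)/(hi-lo),0,1); q0=[412.5,256,-.015]
    near=cv2.dilate(render(n,sqboxes(q0,6),(0,0,640,400)),np.ones((11,11)))>0
    p=w2px(n,np.vstack(sqboxes(q0,6))); l=np.floor(p.min(0)-5).astype(int); h=np.ceil(p.max(0)+5).astype(int)
    ign=lambda q:[gripbox(q,6),place(box(-42,42,-9,9,0,10),q[0],q[1],q[2]+np.pi/4,6)]
    print(n,fitit(n,m*near,(*l,*(h-l)),lambda q:sqboxes(q,6),q0,ign,[6,6,.05]))
    u,v=w2px(n,[[412,256,40]])[0].astype(int); V.append(cv2.resize(np.ascontiguousarray(im[v-45:v+45,u-50:u+50,::-1]),(400,360),interpolation=2))
cv2.imwrite("pics/c6.png",np.hstack(V))
```

```text
t 24.77 pos [494.  467.  185.5] yaw -45.89 F [-0.5  0.2 -0.1] M [-0.12  0.08 -0.01] gap 0.448 zaxis [-0.036  0.019 -0.999]
top (array([ 4.15113506e+02,  2.57328076e+02, -2.27957237e-02]), np.float64(5.748843279941654), np.float64(388.4251255713613))
scene (array([4.12004813e+02, 2.59760785e+02, 2.18732510e-02]), np.float64(161.34067414297212), np.float64(445.1766346746937))
```

View pics/c6.png

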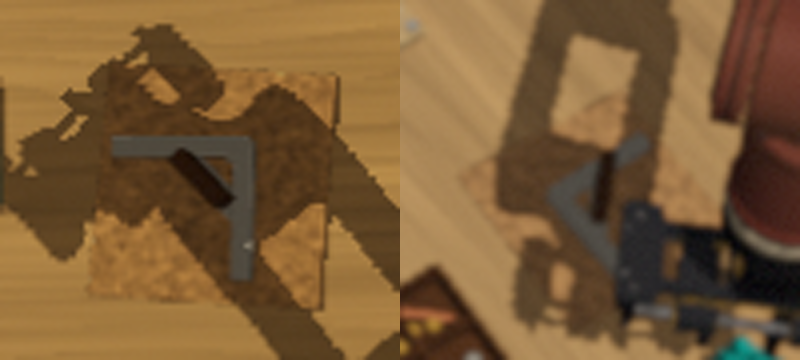

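```bash
python3 -c "
from workcell import r
print(r.finish_job())"
```

```text
the job is handed in; nothing more can be done
None
```

I pushed the rail against the stop pin, pressed the square home so it brought the rail back to square, and set the square back on the mat. The job was handed in at about 25 s.

- **Rail to the pin:** the top camera measured the hinge at -0.122 rad after the push, and the pushing force rose to 13 N, so it was on the stop.
- **Pressing:** I pressed the square with 9 to 16 N on each rail for several seconds in total. I let go of it in the corner and gripped it again once. The last press ran about a second, also pushing down with about 20 N, and left little twist on the wrist (0.06 N m).
- **Last checks:**
  - **Rail:** the top camera measured it at +0.002 rad after I drew the square away. I did not measure it again after placing the square.
  - **Square:** it lies about 3 mm from the middle of the mat and the gripper is clear of it.
  - **Tin and cork block:** the tin looked unmoved in the pictures. I did not recheck the cork block, but the arm never came near it.

**What disagreed:**
- The two cameras differ by 3 to 4 mm in x, so I used the mean and found the final fit by contact.
- The last scene-camera measurement of the square is unusable because the gripper and its shadow covered it.
- The tool leaned about 0.03 to 0.04 rad during the later presses, so the square may have tilted slightly. I could not measure that directly.

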